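# Line up doming stakes by head size

## Robot

A 6-joint arm with a two-finger parallel gripper is mounted at the origin on the work surface. World frame = base frame: x ahead of the robot, y to its left, z up, the work surface at z = 0. Lengths are in mm, angles in rad, forces in N, time in s.
With the tool pointing down it reaches from about 300 to 775 mm from the base axis. Payload 14.6 kg.
Tool frame: the origin (TCP) lies at the very end of the fingers, on their centre line; the grasp point (between the pads) lies 19 mm behind it; z points along the fingers, y is the line along which they close (so a half turn about z gives the same grasp; the last joint's range is limited). The gripper opens to 94 mm and grips with 3 to 60 N. Pads are 16 mm wide; open, the fingers measure 119 mm over their backs; the gripper's body (75 mm by 177 mm) begins 78 mm behind the grasp point.
Start: joints at [-1.327, 0.3, 1.521, -0, 1.321, -0.067], TCP at [168.194, -523.641, 205.446] pointing down, gripper open.
Joint ranges: [-3.03, 3.03], [-0.79, 2.21], [0.23, 2.52], [-1.04, 4.18], [0, 3.07], [-2.55, 2.55]. Speed limits (rad/s): [2.22, 2.22, 2.57, 3.14, 3.14, 3.14].

## Interface

Orientations are given as [roll, pitch, yaw] about the fixed x, y, z axes, in that order (R = Rz(yaw) Ry(pitch) Rx(roll)).
In Python, from cell import read_state, viewer, manip, models gives the robot as it stands.
- The arm moves only by the tool carry_out, never from a script. Its argument "deltas" is a list of rows, each an object with "dp": the shift along the tool's x, y, z in mm, a list of three; "roll": the turn about the tool's z in degrees; "gripper": the opening, from -1 (shut) to 1 (fully open), so that 0 is half open. In form: [{"dp": [tx, ty, tz], "roll": roll, "gripper": gripper}, ...]. A call has 1 to 12 rows; each row is the pose to reach, as a shift and turn from the pose commanded when the call began, along the tool's axes at that moment; what a row does not reach only later rows make up. A row lasts 1/12 s, in which the tool goes at most 41.7 mm and 7.16 degrees, less where a joint would pass 70% of its speed; a pose out of reach is approached as far as the arm can. A call with a gripper value outside its range is refused whole. The fingers move at their own pace and stop on an object; "newtons" is the grip in N (left out, the last holds). Time passes only in rows, so rows that repeat a pose let the fingers close. It gives the time, the measured TCP pose, the force, the opening and the grip force at its end, in the units of the state.
- read_state(): the state, without advancing time (a new reading comes with each control period).
- viewer.camera(name): name is "scene" or "top" or "wrist"; returns the picture (420x560x3 uint8, red, green, blue); there is no depth.
- viewer.camera_params(name): a dict with "fovy" (degrees; the focal length in pixels is half the picture's height over the tangent of half this angle, whatever the lens; pixels are square), "cx", "cy" (the principal point, pixels), "eye" and "attitude" of the camera in the world; the wrist camera has in their place "T_tool_cam" (4x4, takes a point from camera to tool coordinates, whose origin is the TCP and whose axes are the flange's). Camera axes: x right, y up, looking along -z (the intrinsics and any distortion apply to the point x, -y, -z); pixel columns grow to the right and rows downward; lengths in mm; the calibration is good to about 2 mm. A picture is of the moment at which its call begins: read the wrist's pose just before it. camera_params takes no time and is no camera call.
- manip.sign_off(): hands the job in; it is judged then, once.
Trained networks look in the newest picture that a camera, given by its name, has taken for a name from the list of things; names that differ only in an ending like _2 or _b are one class to them, and where a whole thing is asked for, a point or a joint stands for the part that bears it (a point fixed in the world has none). Each returns a list of dicts, best first, with "p" (0 to 1); they miss things now and then, are a little off and sometimes report something else, mostly with a low value. They report only what shows in the picture. A call takes as long as a camera call. They do not tell look-alikes from the thing itself.
- models.cut_out(camera, label): "region" (420x560 bool, what is visible of it) and "box" ([left, top, right, bottom] in pixels, round what is visible of it).
The state is a dict: "clock": time; "joints": joint angles; "qd": joint speeds; "effort": joint torques, N m; "eef_pos": TCP position; "eef_rot": TCP orientation; "wrist_force": force on the tool from outside, world axes, zero at the start; "moment": the same for the moment, N m; "finger_gap": finger opening in mm; "finger_force": force on a finger pad.
Only numpy, scipy, OpenCV 4.12 (cv2) and the standard library are available. Lean on these libraries where they do the work, as an engineer would, in place of code of your own. Each camera call takes 0.05 s, during which the arm holds its last target. There are 200 camera calls.

## Task

Line up the four steel doming stakes on the wooden rack in order of head size: the smallest on the brass ring next to the red end block, then growing ring by ring to the largest next to the black end block. Leave each standing upright, well centred on its ring, and do not knock over the amber glass jar.

Things in the scene. Friction and masses are not known exactly. Their poses are not given: they have to be found in the camera images.
- stake_a: The smallest of four loose steel doming stakes (mushroom shape): polished round domed head 20 mm across on a thin dark neck (14 mm thick) and a round dark foot 30 mm across and 10 mm high; 54 mm tall in all, starts standing upright on the table. Origin: centre of the foot's underside, z up along the axis. The upright side of the head, where it is gripped, is a 14 mm high cylinder 20 mm across whose middle is 43 mm above the origin.
- stake_b: The second smallest of four loose steel doming stakes (mushroom shape): polished round domed head 29 mm across on a thin dark neck (14 mm thick) and a round dark foot 32 mm across and 10 mm high; 62 mm tall in all, starts standing upright on the table. Origin: centre of the foot's underside, z up along the axis. The upright side of the head, where it is gripped, is a 14 mm high cylinder 29 mm across whose middle is 49 mm above the origin.
- stake_c: The second largest of four loose steel doming stakes (mushroom shape): polished round domed head 38 mm across on a thin dark neck (14 mm thick) and a round dark foot 36 mm across and 10 mm high; 70 mm tall in all, starts standing upright on the table. Origin: centre of the foot's underside, z up along the axis. The upright side of the head, where it is gripped, is a 14 mm high cylinder 38 mm across whose middle is 55 mm above the origin.
- stake_d: The largest of four loose steel doming stakes (mushroom shape): polished round domed head 48 mm across on a thin dark neck (14 mm thick) and a round dark foot 40 mm across and 10 mm high; 78 mm tall in all, starts standing upright on the table. Origin: centre of the foot's underside, z up along the axis. The upright side of the head, where it is gripped, is a 14 mm high cylinder 48 mm across whose middle is 61 mm above the origin.
- ring_1: One of four identical thin brass rings (54 mm outside, 44 mm inside) let flush into the top of the fixed dark wooden rack, a plank 400 x 70 x 10 mm lying on the table; the rings stand in a straight row 75 mm apart. Origin: centre of the ring on the rack's top face (10 mm above the table); x axis across the plank, y along the row. The number says nothing about its place in the row.
- ring_2: One of four identical thin brass rings (54 mm outside, 44 mm inside) let flush into the top of the fixed dark wooden rack, a plank 400 x 70 x 10 mm lying on the table; the rings stand in a straight row 75 mm apart. Origin: centre of the ring on the rack's top face (10 mm above the table); x axis across the plank, y along the row. The number says nothing about its place in the row.
- ring_3: One of four identical thin brass rings (54 mm outside, 44 mm inside) let flush into the top of the fixed dark wooden rack, a plank 400 x 70 x 10 mm lying on the table; the rings stand in a straight row 75 mm apart. Origin: centre of the ring on the rack's top face (10 mm above the table); x axis across the plank, y along the row. The number says nothing about its place in the row.
- ring_4: One of four identical thin brass rings (54 mm outside, 44 mm inside) let flush into the top of the fixed dark wooden rack, a plank 400 x 70 x 10 mm lying on the table; the rings stand in a straight row 75 mm apart. Origin: centre of the ring on the rack's top face (10 mm above the table); x axis across the plank, y along the row. The number says nothing about its place in the row.
- red_block: Red block, 60 x 30 mm, 22 mm high, fixed on one end of the rack, 62.5 mm from the centre of the nearest ring; a black block of the same size stands at the other end. Origin: centre of its underside, on the rack's top face; axes parallel to the rings'. Which end is red varies.
- amber_jar: Loose small amber glass jar with black cap, 28 mm across, 45 mm tall, standing on the table among the stakes; origin at the centre of its underside, z up. A low blue tin (36 mm across, 24 mm high) and a copper ring (30 mm across, 14 mm high), not listed, also stand among the stakes.
Things that resemble listed ones, but are neither listed nor needed, are in the scene too. Leave any blue or purple look-alike of the stake_d alone.

How it is judged:
By the outcome, as a careful person would: the job done as asked, in the order asked, and still so for the second after the job is handed in, with the robot touching nothing.
It also fails if it takes over 102 s, if anything falls off the work surface, if the arm or the gripper's body presses on something with over 40 N, if the wrist force passes 120 N, or if a joint passes its speed limit or range.

## Working session

There is one attempt and no reset: what is moved stays moved. The work goes in short steps, Python scripts to look and compute and a tool call to move; the robot and the scene stay as the last step left them, time stands still between calls to the robot, and variables do not carry over. Pictures are saved under pics/ and viewed, at most 14 in all, crops included, and the job is handed in when it is done.

Besides the shell and the picture viewer there is one more tool, called after ">>>" by a JSON object that holds its "name" and its "arguments", one argument or row to a line. carry_out: Moves the arm, as the interface text tells. Its arguments: {"type":"object","properties":{"deltas":{"type":"array"},"newtons":{"type":"number"}},"required":["deltas"]}

```bash
mkdir -p pics; python3 - <<'E'
from cell import read_state, viewer, manip, models
import cv2,numpy as np
for n in ("top","scene"):
    im=viewer.camera(n); cv2.imwrite(f"pics/{n}0.png",im[:,:,::-1])
    print(n,viewer.camera_params(n))
print(viewer.camera_params("wrist"))
print(read_state())
for l in ("stake_a","ring_1","red_block","amber_jar"):
    for d in models.cut_out("top",l): print(l,round(d["p"],2),d["box"])
E
```

```text
top {'fovy': 55.095935465480494, 'cx': 277.4411222895217, 'cy': 210.4910940928146, 'eye': array([ 419.80015644,  -15.48128239, 1082.84506025]), 'attitude': array([ 0.06814973,  0.00921769, -1.56399727])}
scene {'fovy': 50.19286124410725, 'cx': 279.93300391700325, 'cy': 211.23783712642165, 'eye': array([983.81880785, -41.01139463, 790.39164536]), 'attitude': array([ 0.60980528, -0.01292756,  1.49046405])}
{'fovy': 62.620287440813044, 'cx': 280.4521531952658, 'cy': 211.26330481685142, 'T_tool_cam': array([[-7.71138393e-04,  9.62120571e-01,  2.72623207e-01,
         7.95551931e+01],
       [ 9.99999630e-01,  8.45718793e-04, -1.56059126e-04,
         3.90374867e-01],
       [-3.80710265e-04,  2.72622986e-01, -9.62120867e-01,
        -1.78998092e+02],
       [ 0.00000000e+00,  0.00000000e+00,  0.00000000e+00,
         1.00000000e+00]])}
{'clock': 0.1, 'joints': array([-1.32662947e+00,  3.00445097e-01,  1.52148951e+00, -1.15708073e-05,
        1.32069014e+00, -6.65972791e-02]), 'qd': array([-0.00017034, -0.00142026, -0.00011098, -0.00020043,  0.00107402,
        0.00038321]), 'effort': arr
[... 311 characters left out ...]
), 'moment': array([ 0.0221827 , -0.02970989,  0.03753925]), 'finger_force': 0.0, 'finger_gap': 93.96703530521356}
stake_a 0.87 [336.9, 243.2, 357.5, 262.7]
stake_a 0.75 [369.9, 235.9, 391.9, 253.0]
stake_a 0.75 [310.2, 223.3, 328.1, 245.4]
stake_a 0.74 [155.6, 250.7, 171.1, 265.4]
stake_a 0.74 [268.1, 256.7, 287.3, 273.2]
stake_a 0.6 [305.9, 266.7, 325.2, 280.9]
stake_a 0.6 [342.2, 277.3, 364.6, 299.8]
stake_a 0.55 [233.2, 225.3, 245.8, 235.0]
ring_1 0.88 [309.9, 157.7, 327.9, 177.7]
ring_1 0.79 [283.7, 147.7, 301.1, 173.2]
ring_1 0.72 [228.8, 143.4, 245.5, 161.7]
ring_1 0.63 [255.1, 146.8, 270.0, 166.2]
red_block 0.86 [333.5, 156.5, 349.5, 182.4]
amber_jar 0.66 [337.5, 222.1, 351.8, 229.0]
```

```bash
python3 - <<'E'
import cv2
a=cv2.imread("pics/top0.png")[130:320,140:410]
cv2.imwrite("pics/top0c.png",cv2.resize(a,None,fx=2.9,fy=2.9,interpolation=cv2.INTER_CUBIC))
E
```

```text
(no output)
```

View pics/top0c.png

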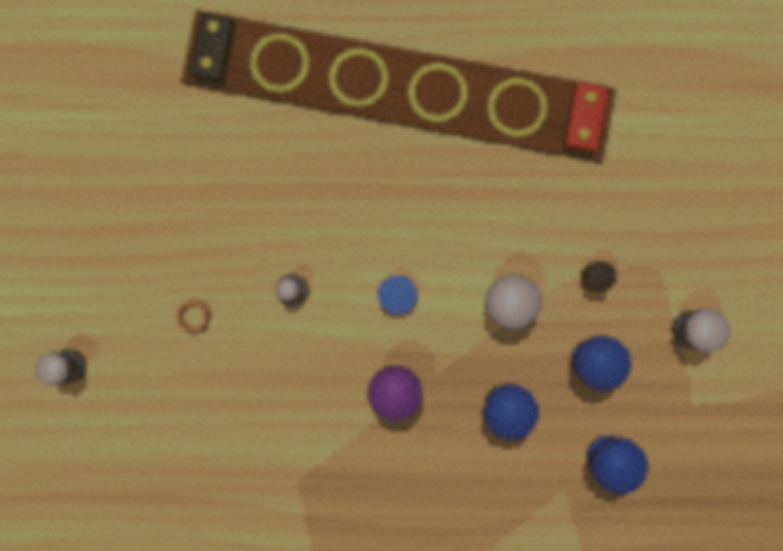

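View pics/scene0.png

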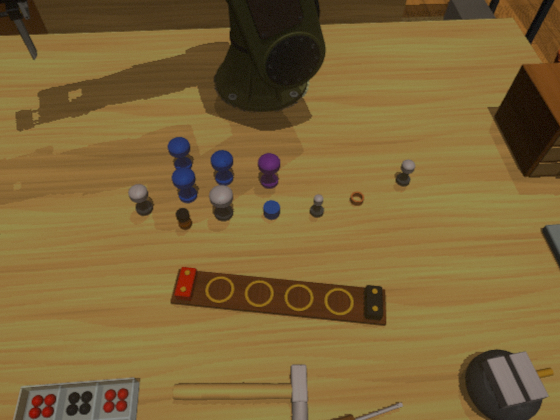

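```bash
cat > h.py <<'E'
from cell import read_state, viewer, manip, models
import cv2, numpy as np
from scipy.spatial.transform import Rotation as Ro
def campose(n):
    P=viewer.camera_params(n); f=210/np.tan(np.radians(P["fovy"]/2))
    if n=="wrist":
        s=read_state(); T=P["T_tool_cam"]; R=Ro.from_euler("xyz",s["eef_rot"]).as_matrix()
        return f,P["cx"],P["cy"],R@T[:3,:3],R@T[:3,3]+s["eef_pos"]
    return f,P["cx"],P["cy"],Ro.from_euler("xyz",P["attitude"]).as_matrix(),np.array(P["eye"])
def ray(C,u,v,z):
    f,cx,cy,R,e=C; d=R@np.array([(u-cx)/f,-(v-cy)/f,-1.]); return (e+d*(z-e[2])/d[2])
def proj(C,p):
    f,cx,cy,R,e=C; q=R.T@(np.asarray(p,float)-e); return np.array([cx-f*q[0]/q[2],cy+f*q[1]/q[2]])
def heads(im,box=None):
    "bright grey blobs: centre, area"
    hsv=cv2.cvtColor(im,cv2.COLOR_RGB2HSV); m=((hsv[...,1]<60)&(hsv[...,2]>70)).astype(np.uint8)
    n,l,st,c=cv2.connectedComponentsWithStats(m); return [(c[i],st[i]) for i in range(1,n) if st[i][4]>20]
E
python3 - <<'E'
from h import *
im=cv2.imread("pics/top0.png")[:,:,::-1].copy()
C=campose("top")
for c,s in heads(im):
    if 200<c[1]<300: print("head",c.round(1),s,[ray(C,*c,z)[:2].round() for z in (43,49,55,61)])
for l,z in (("ring_1",10),("red_block",32),("amber_jar",40),("stake_d",61)):
    viewer.camera("top")
    for d in models.cut_out("top",l):
        v,u=np.nonzero(d["region"]); b=d["box"]; print(l,round(d["p"],2),ray(C,u.mean(),v.mean(),z)[:2].round(1), ray(C,(b[0]+b[2])/2,(b[1]+b[3])/2,z)[:2].round(1), u.mean().round(),v.mean().round())
E
```

```text
head [538.1 212.1] [535 210   7   5  32] [array([ 491., -676.]), array([ 490., -672.]), array([ 490., -668.]), array([ 489., -665.])]
head [316.6 233.7] [308 225  18  18 259] [array([ 432., -107.]), array([ 431., -106.]), array([ 431., -106.]), array([ 431., -105.])]
head [239.7 229.2] [236 226  10   8  59] [array([442.,  92.]), array([442.,  91.]), array([441.,  90.]), array([441.,  90.])]
head [383.  243.4] [376 237  15  14 174] [array([ 408., -277.]), array([ 408., -276.]), array([ 408., -274.]), array([ 408., -273.])]
head [157.8 256.6] [153 252  11  11  94] [array([370., 302.]), array([370., 300.]), array([370., 298.]), array([371., 296.])]
ring_1 0.88 [625.8 -38.8] [624.7 -40.7] 290.0 161.0
ring_1 0.72 [ 612.4 -113.4] [ 610.7 -112.4] 318.0 166.0
ring_1 0.7 [653.5 108.6] [649.3 103.2] 236.0 151.0
ring_1 0.67 [640.3  35.2] [637.3  32.1] 263.0 156.0
red_block 0.73 [ 598.7 -173.8] [ 599.  -178.4] 342.0 170.0
amber_jar 0.5 [ 454.7 -182.4] [ 454.  -182.7] 346.0 225.0
stake_d 0.72 [352.1  -1.3] [349.5  -6.3] 275.0 265.0
stake_d 0.66 [ 407.9 -268.4] [ 406.7 -266. ] 381.0 243.0
stake_d 0.65 [ 291.7 -194.9] [ 292.4 -196.9] 352.0 290.0
stake_d 0.64 [371.2 288.2] [367.2 282.7] 161.0 256.0
stake_d 0.6 [ 430.5 -105.6] [ 427.9 -109.3] 317.0 234.0
stake_d 0.57 [440.6  87.5] [440.3  84.7] 241.0 229.0
stake_d 0.57 [ 378.2 -181.6] [ 374.5 -185. ] 347.0 255.0
stake_d 0.5 [ 335.7 -103.1] [ 330.1 -106.2] 316.0 272.0
```

>>> {"name": "carry_out", "arguments": {
  "deltas": [
    {"dp":[305,-165,45],"roll":-62,"gripper":0.6},
    {"dp":[305,-165,45],"roll":-62,"gripper":0.6},
    {"dp":[305,-165,45],"roll":-62,"gripper":0.6},
    {"dp":[305,-165,45],"roll":-62,"gripper":0.6},
    {"dp":[305,-165,45],"roll":-62,"gripper":0.6},
    {"dp":[305,-165,45],"roll":-62,"gripper":0.6},
    {"dp":[305,-165,45],"roll":-62,"gripper":0.6},
    {"dp":[305,-165,45],"roll":-62,"gripper":0.6},
    {"dp":[305,-165,45],"roll":-62,"gripper":0.6},
    {"dp":[305,-165,45],"roll":-62,"gripper":0.6},
    {"dp":[305,-165,45],"roll":-62,"gripper":0.6},
    {"dp":[305,-165,45],"roll":-62,"gripper":0.6}
  ]
}}

```text
clock: 1.7
eef_pos: [407.6, -274.0, 160.6]
eef_rot: [3.141, 0.0, 1.39]
wrist_force: [-0.1, -0.1, 0.3]
finger_gap: 75.1
finger_force: 0.0
```

```bash
python3 - <<'E'
from h import *
C=campose("wrist"); im=viewer.camera("wrist"); cv2.imwrite("pics/w1.png",im[:,:,::-1])
for d in models.cut_out("wrist","stake_c"): print(round(d["p"],2),np.round(d["box"]))
for c,s in heads(im): print(c.round(1),s,ray(C,*c,55).round(1))
print(proj(C,[407.6,-274,55]))
E
```

```text
0.83 [191.  72. 254. 140.]
0.83 [ 85. 116. 169. 175.]
0.71 [262. 176. 306. 231.]
0.69 [103.   0. 189.  51.]
0.59 [244.   0. 304.  31.]
[272.1   5.6] [245   0  54  15 572] [ 429.9 -120.4   55. ]
[290.   16.1] [286  10   9  14  45] [ 441.6 -129.6   55. ]
[324.9  89. ] [315  78  19  24 310] [ 459.5 -184.5   55. ]
[281.5 211.8] [ 260  190   44   44 1499] [ 408.4 -276.2   55. ]
[168.5 298.5] [ 131  247   78   94 2224] [ 290.8 -339.3   55. ]
[392.7 299.1] [ 353  247   78   94 2180] [ 494.3 -377.2   55. ]
[417.7 365.3] [ 382  354   69   25 1452] [ 511.6 -454.4   55. ]
[280.11038004 209.47293285]
```

View pics/w1.png

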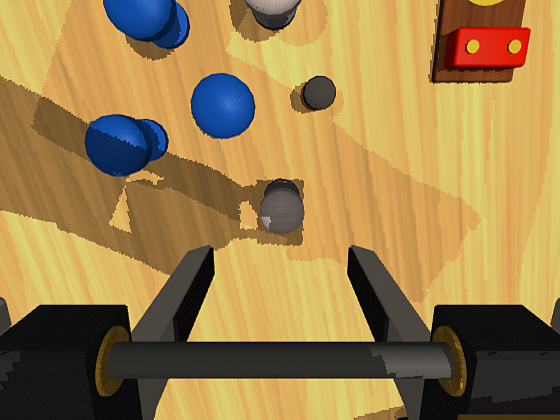

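>>> {"name": "carry_out", "arguments": {
  "deltas": [
    {"dp":[-2,1,30],"roll":0,"gripper":0.6},
    {"dp":[-2,1,60],"roll":0,"gripper":0.6},
    {"dp":[-2,1,90],"roll":0,"gripper":0.6},
    {"dp":[-2,1,110],"roll":0,"gripper":0.6},
    {"dp":[-2,1,124],"roll":0,"gripper":0.6},
    {"dp":[-2,1,124],"roll":0,"gripper":0.6},
    {"dp":[-2,1,124],"roll":0,"gripper":0.0},
    {"dp":[-2,1,124],"roll":0,"gripper":-0.3},
    {"dp":[-2,1,124],"roll":0,"gripper":-0.5},
    {"dp":[-2,1,124],"roll":0,"gripper":-0.5},
    {"dp":[-2,1,124],"roll":0,"gripper":-0.5},
    {"dp":[-2,1,124],"roll":0,"gripper":-0.5}
  ],
  "newtons": 25
}}

```text
clock: 2.8
eef_pos: [408.9, -275.5, 36.9]
eef_rot: [3.141, 0.0, 1.393]
wrist_force: [-3.5, 0.2, 2.9]
finger_gap: 38.5
finger_force: 1.5
```

>>> {"name": "carry_out", "arguments": {
  "deltas": [
    {"dp":[0,0,0],"roll":0,"gripper":-0.5},
    {"dp":[0,0,0],"roll":0,"gripper":-0.5},
    {"dp":[0,0,0],"roll":0,"gripper":-0.5},
    {"dp":[0,0,-15],"roll":0,"gripper":-0.5},
    {"dp":[0,0,-45],"roll":0,"gripper":-0.5},
    {"dp":[0,0,-80],"roll":0,"gripper":-0.5},
    {"dp":[0,0,-120],"roll":0,"gripper":-0.5},
    {"dp":[0,0,-124],"roll":0,"gripper":-0.5},
    {"dp":[0,0,-124],"roll":0,"gripper":-0.5}
  ]
}}

```text
clock: 3.55
eef_pos: [409.4, -275.9, 162.1]
eef_rot: [3.138, 0.002, 1.393]
wrist_force: [-0.6, 0.6, -3.8]
finger_gap: 37.2
finger_force: 25.0
```

>>> {"name": "carry_out", "arguments": {
  "deltas": [
    {"dp":[20,10,0],"roll":0,"gripper":-0.5},
    {"dp":[52,26,0],"roll":0,"gripper":-0.5},
    {"dp":[86,43,0],"roll":0,"gripper":-0.5},
    {"dp":[122,60,0],"roll":0,"gripper":-0.5},
    {"dp":[158,78,0],"roll":0,"gripper":-0.5},
    {"dp":[194,96,0],"roll":0,"gripper":-0.5},
    {"dp":[230,114,0],"roll":0,"gripper":-0.5},
    {"dp":[266,131,0],"roll":0,"gripper":-0.5},
    {"dp":[300,148,0],"roll":0,"gripper":-0.5},
    {"dp":[328,162,0],"roll":0,"gripper":-0.5},
    {"dp":[348,172,0],"roll":0,"gripper":-0.5},
    {"dp":[348,172,0],"roll":0,"gripper":-0.5}
  ]
}}

```text
clock: 4.55
eef_pos: [640.1, 40.3, 156.8]
eef_rot: [-3.138, 0.0, 1.396]
wrist_force: [-0.6, -0.3, -3.7]
finger_gap: 37.4
finger_force: 25.0
```

```bash
cat >> h.py <<'E'
def rings(C,im):
    "yellow blobs -> enclosing ellipse centres on z=10"
    hsv=cv2.cvtColor(im,cv2.COLOR_RGB2HSV); out=[]
    for d in models.cut_out("wrist","ring_1"):
        v,u=np.nonzero(d["region"]); pts=np.c_[u,v].astype(np.int32)
        h=cv2.convexHull(pts); (e,ax,an)=cv2.fitEllipse(h) if len(h)>5 else ((0,0),(0,0),0)
        out.append((round(d["p"],2),np.round(d["box"]),np.round(e,1),np.round(ax),ray(C,*e,10)[:2].round(1)))
    return out
E
python3 - <<'E'
from h import *
s=read_state(); print(s["eef_pos"],s["eef_rot"],s["finger_gap"],s["finger_force"],s["wrist_force"])
C=campose("wrist"); im=viewer.camera("wrist"); cv2.imwrite("pics/w2.png",im[:,:,::-1])
for r in rings(C,im): print(*r)
E
```

```text
[640.137175    40.27046576 156.8093021 ] [-3.13763400e+00  2.45419396e-05  1.39618317e+00] 37.39100300494735 24.99971532379277 [-0.62487095 -0.29705218 -3.74085033]
0.96 [258.  95. 314. 158.] [283.3 125.4] [58. 61.] [654.3 107.3]
0.71 [253. 318. 306. 345.] [281.6 332.5] [31. 50.] [ 614.8 -108.1]
0.69 [255. 179. 311. 224.] [282.4 203.7] [53. 55.] [640.7  34.5]
```

View pics/w2.png

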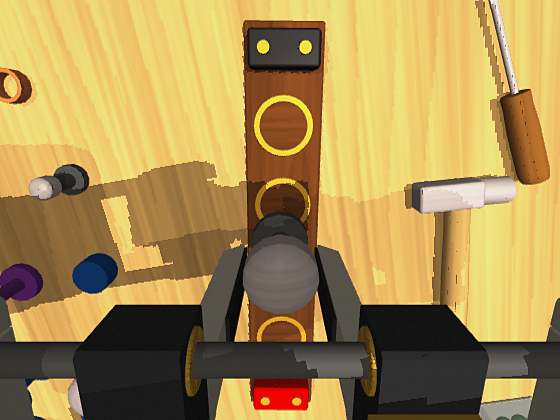

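>>> {"name": "carry_out", "arguments": {
  "deltas": [
    {"dp":[0,0,0],"roll":0,"gripper":-0.5},
    {"dp":[0,0,0],"roll":0,"gripper":-0.5},
    {"dp":[0,0,0],"roll":0,"gripper":-0.5}
  ]
}}

```text
clock: 4.9
eef_pos: [639.3, 35.8, 160.2]
eef_rot: [-3.141, 0.0, 1.392]
wrist_force: [0.9, 0.6, -3.3]
finger_gap: 37.5
finger_force: 25.0
```

```bash
python3 - <<'E'
from h import *
s=read_state(); print(s["eef_pos"],s["eef_rot"],s["finger_gap"],s["finger_force"],s["wrist_force"])
C=campose("wrist"); im=viewer.camera("wrist")
for r in rings(C,im): print(*r)
E
```

```text
[639.25475871  35.76644462 160.22233293] [-3.14120581e+00  9.54780701e-05  1.39175058e+00] 37.465909492214834 24.999465902801603 [ 0.87383966  0.60355185 -3.26989247]
0.8 [255. 312. 306. 344.] [281.4 331.8] [42. 49.] [ 613.3 -114.1]
0.78 [252. 173. 310. 217.] [281.8 198.8] [52. 55.] [640.4  34. ]
0.78 [253.  88. 312. 152.] [282.4 120.1] [58. 60.] [654.3 107.4]
```

>>> {"name": "carry_out", "arguments": {
  "deltas": [
    {"dp":[-1,1.5,10],"roll":0,"gripper":-0.5},
    {"dp":[-1,1.5,28],"roll":0,"gripper":-0.5},
    {"dp":[-1,1.5,48],"roll":0,"gripper":-0.5},
    {"dp":[-1,1.5,68],"roll":0,"gripper":-0.5},
    {"dp":[-1,1.5,84],"roll":0,"gripper":-0.5},
    {"dp":[-1,1.5,96],"roll":0,"gripper":-0.5},
    {"dp":[-1,1.5,103],"roll":0,"gripper":-0.5},
    {"dp":[-1,1.5,108],"roll":0,"gripper":-0.5},
    {"dp":[-1,1.5,110],"roll":0,"gripper":-0.5},
    {"dp":[-1,1.5,111],"roll":0,"gripper":-0.5},
    {"dp":[-1,1.5,112],"roll":0,"gripper":-0.5},
    {"dp":[-1,1.5,112],"roll":0,"gripper":-0.5}
  ]
}}

```text
clock: 6.0
eef_pos: [641.2, 35.4, 49.0]
eef_rot: [3.141, -0.0, 1.393]
wrist_force: [-0.1, -0.2, -2.9]
finger_gap: 37.6
finger_force: 25.0
```

>>> {"name": "carry_out", "arguments": {
  "deltas": [
    {"dp":[0,0,0.5],"roll":0,"gripper":-0.5},
    {"dp":[0,0,1],"roll":0,"gripper":-0.5},
    {"dp":[0,0,1],"roll":0,"gripper":-0.5}
  ]
}}

```text
clock: 6.25
eef_pos: [641.0, 35.4, 47.6]
eef_rot: [3.141, -0.0, 1.393]
wrist_force: [-0.3, -0.2, -2.4]
finger_gap: 37.5
finger_force: 25.0
```

>>> {"name": "carry_out", "arguments": {
  "deltas": [
    {"dp":[-1,0,0.5],"roll":0,"gripper":-0.5},
    {"dp":[-1,0,1],"roll":0,"gripper":-0.5},
    {"dp":[-1,0,1],"roll":0,"gripper":-0.5},
    {"dp":[-1,0,1],"roll":0,"gripper":-0.5}
  ]
}}

```text
clock: 6.58
eef_pos: [640.9, 34.4, 46.9]
eef_rot: [3.141, -0.0, 1.393]
wrist_force: [-2.4, -0.3, 2.9]
finger_gap: 37.6
finger_force: 25.0
```

Contact. Release gradually, then rise.

>>> {"name": "carry_out", "arguments": {
  "deltas": [
    {"dp":[0,0,0],"roll":0,"gripper":-0.1},
    {"dp":[0,0,0],"roll":0,"gripper":0.2},
    {"dp":[0,0,0],"roll":0,"gripper":0.4},
    {"dp":[0,0,0],"roll":0,"gripper":0.4},
    {"dp":[0,0,-10],"roll":0,"gripper":0.4},
    {"dp":[0,0,-35],"roll":0,"gripper":0.4},
    {"dp":[0,0,-70],"roll":0,"gripper":0.4},
    {"dp":[0,0,-110],"roll":0,"gripper":0.6},
    {"dp":[0,0,-113],"roll":0,"gripper":0.6},
    {"dp":[0,0,-113],"roll":0,"gripper":0.6},
    {"dp":[0,0,-113],"roll":0,"gripper":0.6}
  ]
}}

```text
clock: 7.5
eef_pos: [640.6, 34.4, 159.5]
eef_rot: [3.141, -0.0, 1.393]
wrist_force: [0.2, -0.7, 0.2]
finger_gap: 75.0
finger_force: 0.0
```

```bash
python3 - <<'E'
from h import *
s=read_state(); print(s["eef_pos"],s["eef_rot"],s["finger_gap"])
C=campose("wrist"); im=viewer.camera("wrist"); cv2.imwrite("pics/w3.png",im[:,:,::-1])
for r in rings(C,im): print(*r)
for c,q in heads(im):
    if 300<q[4]<5000 and abs(c[0]-281)<60: print(c,q,ray(C,*c,65))
E
```

```text
[640.60274057  34.40698309 159.51691421] [ 3.14140844e+00 -4.17177872e-05  1.39289411e+00] 75.04225496722538
0.93 [254. 308. 305. 342.] [279.6 331.2] [42. 49.] [ 613.2 -113.9]
0.87 [250. 171. 308. 212.] [280.2 198. ] [54. 55.] [640.5  33.8]
0.77 [254. 244. 306. 289.] [279.6 268.4] [48. 53.] [626.6 -39.9]
0.65 [254.  86. 307. 150.] [280.6 118.8] [58. 61.] [654.2 107.5]
[279.83362624 213.27065026] [ 257  189   47   48 1707] [640.34964516  34.29196706  65.        ]
```

View pics/w3.png

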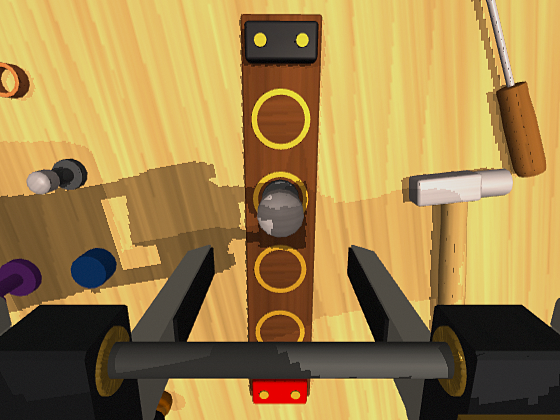

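>>> {"name": "carry_out", "arguments": {
  "deltas": [
    {"dp":[-12,-13,0],"roll":0,"gripper":0.6},
    {"dp":[-32,-34,0],"roll":0,"gripper":0.6},
    {"dp":[-56,-58,0],"roll":0,"gripper":0.6},
    {"dp":[-80,-83,0],"roll":0,"gripper":0.6},
    {"dp":[-104,-108,0],"roll":0,"gripper":0.6},
    {"dp":[-128,-133,0],"roll":0,"gripper":0.6},
    {"dp":[-148,-154,0],"roll":0,"gripper":0.6},
    {"dp":[-164,-171,0],"roll":0,"gripper":0.6},
    {"dp":[-174,-181,0],"roll":0,"gripper":0.6},
    {"dp":[-174,-181,0],"roll":0,"gripper":0.6},
    {"dp":[-174,-181,0],"roll":0,"gripper":0.6},
    {"dp":[-174,-181,0],"roll":0,"gripper":0.6}
  ]
}}

```text
clock: 8.6
eef_pos: [432.2, -104.5, 159.1]
eef_rot: [-3.141, -0.0, 1.393]
wrist_force: [-0.7, -0.3, -0.1]
finger_gap: 75.0
finger_force: 0.0
```

```bash
python3 - <<'E'
from h import *
s=read_state(); print(s["eef_pos"],s["eef_rot"],s["finger_gap"])
C=campose("wrist"); im=viewer.camera("wrist"); cv2.imwrite("pics/w4.png",im[:,:,::-1])
for c,q in heads(im): print(c.round(1),q,ray(C,*c,61).round(1))
E
```

```text
[ 432.24688773 -104.45734071  159.06725879] [-3.14097998e+00 -2.26959359e-04  1.39299401e+00] 75.03778744457207
[512.9   6.2] [504   0  17  16  99] [622.8  16.3  61. ]
[285.8 181.3] [279 180  13   4  25] [441.3 -79.8  61. ]
[280.9 214. ] [ 252  185   58   58 2620] [ 432.5 -106.3   61. ]
[169.3 298.3] [ 131  245   79   96 2510] [ 319.8 -166.2   61. ]
[392.  298.8] [ 352  245   79   96 2515] [ 516.6 -202.1   61. ]
[  4.4 330.2] [  0 326  11  10  29] [ 160.9 -171.2   61. ]
[388.2 365.8] [ 322  352  130   68 3225] [ 506.6 -273.2   61. ]
[145.5 391.6] [138 379  28  41 124] [ 269.8 -261.1   61. ]
```

View pics/w4.png

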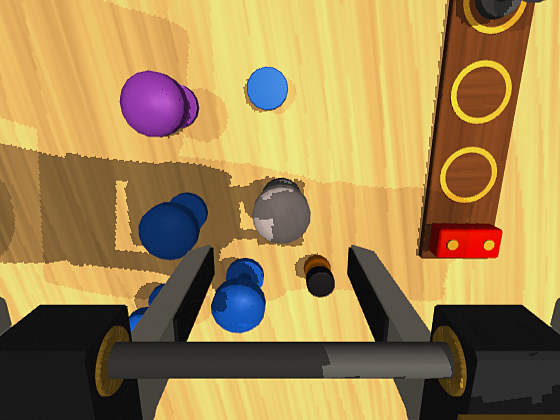

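>>> {"name": "carry_out", "arguments": {
  "deltas": [
    {"dp":[-2,0.5,20],"roll":0,"gripper":0.6},
    {"dp":[-2,0.5,45],"roll":0,"gripper":0.6},
    {"dp":[-2,0.5,70],"roll":0,"gripper":0.6},
    {"dp":[-2,0.5,95],"roll":0,"gripper":0.6},
    {"dp":[-2,0.5,110],"roll":0,"gripper":0.6},
    {"dp":[-2,0.5,117],"roll":0,"gripper":0.6},
    {"dp":[-2,0.5,117],"roll":0,"gripper":0.6},
    {"dp":[-2,0.5,117],"roll":0,"gripper":0.6},
    {"dp":[-2,0.5,117],"roll":0,"gripper":0.2},
    {"dp":[-2,0.5,117],"roll":0,"gripper":0.0},
    {"dp":[-2,0.5,117],"roll":0,"gripper":-0.2},
    {"dp":[-2,0.5,117],"roll":0,"gripper":-0.3}
  ]
}}

```text
clock: 9.65
eef_pos: [432.2, -106.9, 43.0]
eef_rot: [3.141, 0.0, 1.393]
wrist_force: [0.0, -0.2, 0.3]
finger_gap: 51.9
finger_force: 0.0
```

>>> {"name": "carry_out", "arguments": {
  "deltas": [
    {"dp":[0,0,0],"roll":0,"gripper":-0.3},
    {"dp":[0,0,0],"roll":0,"gripper":-0.3},
    {"dp":[0,0,0],"roll":0,"gripper":-0.3}
  ]
}}

```text
clock: 9.9
eef_pos: [432.2, -107.0, 42.9]
eef_rot: [3.141, 0.0, 1.393]
wrist_force: [-1.0, -0.2, 4.9]
finger_gap: 47.4
finger_force: 25.0
```

>>> {"name": "carry_out", "arguments": {
  "deltas": [
    {"dp":[0,0,-6],"roll":0,"gripper":-0.3},
    {"dp":[0,0,-22],"roll":0,"gripper":-0.3},
    {"dp":[0,0,-48],"roll":0,"gripper":-0.3},
    {"dp":[0,0,-78],"roll":0,"gripper":-0.3},
    {"dp":[0,0,-105],"roll":0,"gripper":-0.3},
    {"dp":[0,0,-122],"roll":0,"gripper":-0.3},
    {"dp":[0,0,-122],"roll":0,"gripper":-0.3}
  ]
}}

```text
clock: 10.48
eef_pos: [433.0, -107.2, 167.6]
eef_rot: [3.137, 0.001, 1.393]
wrist_force: [0.2, 0.2, -3.2]
finger_gap: 47.3
finger_force: 25.0
```

>>> {"name": "carry_out", "arguments": {
  "deltas": [
    {"dp":[12,9,0],"roll":0,"gripper":-0.3},
    {"dp":[33,24,0],"roll":0,"gripper":-0.3},
    {"dp":[58,42,0],"roll":0,"gripper":-0.3},
    {"dp":[84,61,0],"roll":0,"gripper":-0.3},
    {"dp":[110,79,0],"roll":0,"gripper":-0.3},
    {"dp":[136,98,0],"roll":0,"gripper":-0.3},
    {"dp":[162,117,0],"roll":0,"gripper":-0.3},
    {"dp":[188,135,0],"roll":0,"gripper":-0.3},
    {"dp":[212,153,0],"roll":0,"gripper":-0.3},
    {"dp":[232,167,0],"roll":0,"gripper":-0.3},
    {"dp":[245,176,0],"roll":0,"gripper":-0.3},
    {"dp":[250,180,0],"roll":0,"gripper":-0.3}
  ]
}}

```text
clock: 11.48
eef_pos: [653.5, 109.0, 161.6]
eef_rot: [-3.138, 0.001, 1.394]
wrist_force: [-0.2, -0.1, -4.9]
finger_gap: 47.2
finger_force: 25.0
```

>>> {"name": "carry_out", "arguments": {
  "deltas": [
    {"dp":[0,0,0],"roll":0,"gripper":-0.3},
    {"dp":[0,0,0],"roll":0,"gripper":-0.3},
    {"dp":[0,0,0],"roll":0,"gripper":-0.3},
    {"dp":[0,0,0],"roll":0,"gripper":-0.3}
  ]
}}

```text
clock: 11.82
eef_pos: [652.9, 106.5, 164.5]
eef_rot: [-3.141, 0.0, 1.392]
wrist_force: [-1.2, 0.2, -4.7]
finger_gap: 47.3
finger_force: 25.0
```

>>> {"name": "carry_out", "arguments": {
  "deltas": [
    {"dp":[0.5,1,10],"roll":0,"gripper":-0.3},
    {"dp":[0.5,1,28],"roll":0,"gripper":-0.3},
    {"dp":[0.5,1,48],"roll":0,"gripper":-0.3},
    {"dp":[0.5,1,68],"roll":0,"gripper":-0.3},
    {"dp":[0.5,1,84],"roll":0,"gripper":-0.3},
    {"dp":[0.5,1,96],"roll":0,"gripper":-0.3},
    {"dp":[0.5,1,103],"roll":0,"gripper":-0.3},
    {"dp":[0.5,1,107],"roll":0,"gripper":-0.3},
    {"dp":[0.5,1,109],"roll":0,"gripper":-0.3},
    {"dp":[0.5,1,110],"roll":0,"gripper":-0.3},
    {"dp":[0.5,1,110],"roll":0,"gripper":-0.3},
    {"dp":[0.5,1,110],"roll":0,"gripper":-0.3}
  ]
}}

```text
clock: 12.82
eef_pos: [654.8, 107.7, 55.2]
eef_rot: [3.14, -0.0, 1.393]
wrist_force: [0.0, -0.5, -4.0]
finger_gap: 47.5
finger_force: 25.0
```

>>> {"name": "carry_out", "arguments": {
  "deltas": [
    {"dp":[-0.5,-0.5,0.5],"roll":0,"gripper":-0.3},
    {"dp":[-0.5,-0.5,1],"roll":0,"gripper":-0.3},
    {"dp":[-0.5,-0.5,1.5],"roll":0,"gripper":-0.3},
    {"dp":[-0.5,-0.5,2],"roll":0,"gripper":-0.3},
    {"dp":[-0.5,-0.5,2],"roll":0,"gripper":-0.3},
    {"dp":[-0.5,-0.5,2],"roll":0,"gripper":-0.3}
  ]
}}

```text
clock: 13.32
eef_pos: [653.9, 107.3, 52.9]
eef_rot: [3.141, -0.0, 1.393]
wrist_force: [-2.6, 0.2, 3.2]
finger_gap: 47.3
finger_force: 25.0
```

>>> {"name": "carry_out", "arguments": {
  "deltas": [
    {"dp":[0,0,0],"roll":0,"gripper":0.0},
    {"dp":[0,0,0],"roll":0,"gripper":0.3},
    {"dp":[0,0,0],"roll":0,"gripper":0.5},
    {"dp":[0,0,0],"roll":0,"gripper":0.5},
    {"dp":[0,0,-10],"roll":0,"gripper":0.5},
    {"dp":[0,0,-35],"roll":0,"gripper":0.5},
    {"dp":[0,0,-70],"roll":0,"gripper":0.5},
    {"dp":[0,0,-100],"roll":0,"gripper":0.5},
    {"dp":[0,0,-107],"roll":0,"gripper":0.5},
    {"dp":[0,0,-107],"roll":0,"gripper":0.5},
    {"dp":[0,0,-107],"roll":0,"gripper":0.5}
  ]
}}

```text
clock: 14.23
eef_pos: [653.7, 107.2, 159.2]
eef_rot: [-3.142, 0.0, 1.393]
wrist_force: [-0.6, -0.7, 0.6]
finger_gap: 70.6
finger_force: 0.0
```

```bash
python3 - <<'E'
from h import *
s=read_state(); print(s["eef_pos"],s["eef_rot"],s["finger_gap"])
C=campose("wrist"); im=viewer.camera("wrist"); cv2.imwrite("pics/w5.png",im[:,:,::-1])
for r in rings(C,im): print(*r)
for c,q in heads(im):
    if 300<q[4]<5000 and abs(c[0]-281)<60: print(c,q,ray(C,*c,71))
E
```

```text
[653.68015839 107.22631949 159.15837566] [-3.14151620e+00  6.19928006e-05  1.39294398e+00] 70.55722514613424
0.92 [255. 169. 307. 194.] [280.6 193.1] [45. 53.] [654.8 111.5]
0.91 [256. 314. 305. 336.] [280.  330.4] [42. 49.] [626.9 -39.9]
0.85 [257. 378. 305. 410.] [279.7 387.9] [37. 46.] [ 612.9 -115.2]
0.64 [255. 242. 308. 283.] [280.5 267.3] [47. 52.] [640.8  34.1]
[280.65121951 213.98780488] [ 251  179   60   66 2870] [654.28346983 108.20778306  71.        ]
[281.68452739 291.48043347] [ 259  255   43   62 1661] [642.82013025  39.64681125  71.        ]
```

>>> {"name": "carry_out", "arguments": {
  "deltas": [
    {"dp":[6,-13,0],"roll":0,"gripper":0.3},
    {"dp":[17,-38,0],"roll":0,"gripper":0.3},
    {"dp":[31,-70,0],"roll":0,"gripper":0.3},
    {"dp":[46,-104,0],"roll":0,"gripper":0.3},
    {"dp":[61,-138,0],"roll":0,"gripper":0.3},
    {"dp":[76,-172,0],"roll":0,"gripper":0.3},
    {"dp":[91,-206,0],"roll":0,"gripper":0.3},
    {"dp":[106,-239,0],"roll":0,"gripper":0.3},
    {"dp":[119,-268,0],"roll":0,"gripper":0.3},
    {"dp":[130,-293,0],"roll":0,"gripper":0.3},
    {"dp":[137,-308,0],"roll":0,"gripper":0.3},
    {"dp":[139,-314,0],"roll":0,"gripper":0.3}
  ]
}}

```text
clock: 15.33
eef_pos: [367.4, 300.4, 158.5]
eef_rot: [-3.14, 0.001, 1.395]
wrist_force: [0.1, -0.1, 0.0]
finger_gap: 61.4
finger_force: 0.0
```

>>> {"name": "carry_out", "arguments": {
  "deltas": [
    {"dp":[0,0,0],"roll":0,"gripper":0.3},
    {"dp":[0,0,0],"roll":0,"gripper":0.3},
    {"dp":[0,0,0],"roll":0,"gripper":0.3},
    {"dp":[0,0,0],"roll":0,"gripper":0.3}
  ]
}}

```text
clock: 15.67
eef_pos: [370.1, 299.0, 159.2]
eef_rot: [-3.141, 0.0, 1.392]
wrist_force: [-0.7, 0.2, -0.7]
finger_gap: 61.0
finger_force: 0.0
```

```bash
python3 - <<'E'
from h import *
s=read_state(); print(s["eef_pos"],s["eef_rot"],s["finger_gap"])
C=campose("wrist"); im=viewer.camera("wrist"); cv2.imwrite("pics/w6.png",im[:,:,::-1])
for c,q in heads(im): print(c.round(1),q,ray(C,*c,49).round(1))
E
```

```text
[370.08447164 299.02619282 159.16054716] [-3.14127879e+00  3.64154457e-04  1.39164976e+00] 60.961670165662596
[281.3 210.1] [265 194  33  33 811] [370.7 297.   49. ]
[286.4 355.4] [284 354   6   4  23] [349.1 149.5  49. ]
[360.1 366.7] [ 294  356  128   22 2196] [419.1 123.2  49. ]
```

View pics/w6.png

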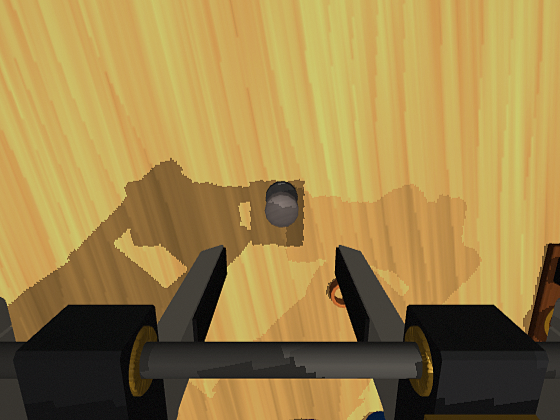

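>>> {"name": "carry_out", "arguments": {
  "deltas": [
    {"dp":[-2,1,20],"roll":0,"gripper":0.3},
    {"dp":[-2,1,48],"roll":0,"gripper":0.3},
    {"dp":[-2,1,78],"roll":0,"gripper":0.3},
    {"dp":[-2,1,105],"roll":0,"gripper":0.3},
    {"dp":[-2,1,122],"roll":0,"gripper":0.3},
    {"dp":[-2,1,129],"roll":0,"gripper":0.3},
    {"dp":[-2,1,129],"roll":0,"gripper":0.3},
    {"dp":[-2,1,129],"roll":0,"gripper":0.0},
    {"dp":[-2,1,129],"roll":0,"gripper":-0.2},
    {"dp":[-2,1,129],"roll":0,"gripper":-0.4},
    {"dp":[-2,1,129],"roll":0,"gripper":-0.6},
    {"dp":[-2,1,129],"roll":0,"gripper":-0.7}
  ]
}}

```text
clock: 16.72
eef_pos: [370.3, 297.7, 31.1]
eef_rot: [3.141, -0.001, 1.393]
wrist_force: [-0.2, -0.3, -0.2]
finger_gap: 30.8
finger_force: 0.0
```

>>> {"name": "carry_out", "arguments": {
  "deltas": [
    {"dp":[0,0,0],"roll":0,"gripper":-0.7},
    {"dp":[0,0,0],"roll":0,"gripper":-0.7},
    {"dp":[0,0,0],"roll":0,"gripper":-0.7},
    {"dp":[0,0,0],"roll":0,"gripper":-0.7}
  ]
}}

```text
clock: 17.05
eef_pos: [370.3, 297.7, 30.9]
eef_rot: [3.141, -0.001, 1.393]
wrist_force: [0.1, -0.1, 6.5]
finger_gap: 28.1
finger_force: 25.0
```

>>> {"name": "carry_out", "arguments": {
  "deltas": [
    {"dp":[0,0,-6],"roll":0,"gripper":-0.7},
    {"dp":[0,0,-22],"roll":0,"gripper":-0.7},
    {"dp":[0,0,-48],"roll":0,"gripper":-0.7},
    {"dp":[0,0,-78],"roll":0,"gripper":-0.7},
    {"dp":[0,0,-108],"roll":0,"gripper":-0.7},
    {"dp":[0,0,-128],"roll":0,"gripper":-0.7},
    {"dp":[0,0,-130],"roll":0,"gripper":-0.7},
    {"dp":[0,0,-130],"roll":0,"gripper":-0.7}
  ]
}}

```text
clock: 17.72
eef_pos: [370.1, 297.6, 161.0]
eef_rot: [3.141, -0.001, 1.393]
wrist_force: [-0.5, 0.5, -2.1]
finger_gap: 28.1
finger_force: 25.0
```

>>> {"name": "carry_out", "arguments": {
  "deltas": [
    {"dp":[-8,9,0],"roll":0,"gripper":-0.7},
    {"dp":[-24,26,0],"roll":0,"gripper":-0.7},
    {"dp":[-46,50,0],"roll":0,"gripper":-0.7},
    {"dp":[-70,76,0],"roll":0,"gripper":-0.7},
    {"dp":[-94,102,0],"roll":0,"gripper":-0.7},
    {"dp":[-118,128,0],"roll":0,"gripper":-0.7},
    {"dp":[-142,155,0],"roll":0,"gripper":-0.7},
    {"dp":[-166,181,0],"roll":0,"gripper":-0.7},
    {"dp":[-190,207,0],"roll":0,"gripper":-0.7},
    {"dp":[-214,233,0],"roll":0,"gripper":-0.7},
    {"dp":[-236,257,0],"roll":0,"gripper":-0.7},
    {"dp":[-256,279,0],"roll":0,"gripper":-0.7}
  ]
}}

```text
clock: 18.72
eef_pos: [599.4, -5.7, 158.0]
eef_rot: [-3.138, 0.0, 1.392]
wrist_force: [-0.3, -0.6, -1.6]
finger_gap: 28.4
finger_force: 25.0
```

>>> {"name": "carry_out", "arguments": {
  "deltas": [
    {"dp":[-16,17,0],"roll":0,"gripper":-0.7},
    {"dp":[-25,27,0],"roll":0,"gripper":-0.7},
    {"dp":[-30,33,0],"roll":0,"gripper":-0.7},
    {"dp":[-30,33,0],"roll":0,"gripper":-0.7},
    {"dp":[-30,33,0],"roll":0,"gripper":-0.7},
    {"dp":[-30,33,0],"roll":0,"gripper":-0.7},
    {"dp":[-30,33,0],"roll":0,"gripper":-0.7}
  ]
}}

```text
clock: 19.3
eef_pos: [626.1, -38.3, 160.4]
eef_rot: [-3.141, -0.0, 1.394]
wrist_force: [0.3, -0.9, -2.5]
finger_gap: 28.4
finger_force: 25.0
```

>>> {"name": "carry_out", "arguments": {
  "deltas": [
    {"dp":[-0.5,1,10],"roll":0,"gripper":-0.7},
    {"dp":[-0.5,1,28],"roll":0,"gripper":-0.7},
    {"dp":[-0.5,1,50],"roll":0,"gripper":-0.7},
    {"dp":[-0.5,1,72],"roll":0,"gripper":-0.7},
    {"dp":[-0.5,1,90],"roll":0,"gripper":-0.7},
    {"dp":[-0.5,1,103],"roll":0,"gripper":-0.7},
    {"dp":[-0.5,1,111],"roll":0,"gripper":-0.7},
    {"dp":[-0.5,1,115],"roll":0,"gripper":-0.7},
    {"dp":[-0.5,1,117],"roll":0,"gripper":-0.7},
    {"dp":[-0.5,1,117],"roll":0,"gripper":-0.7},
    {"dp":[-0.5,1,117],"roll":0,"gripper":-0.7},
    {"dp":[-0.5,1,117],"roll":0,"gripper":-0.7}
  ]
}}

```text
clock: 20.3
eef_pos: [627.8, -39.9, 44.3]
eef_rot: [3.14, -0.0, 1.393]
wrist_force: [0.0, -0.4, -1.5]
finger_gap: 28.2
finger_force: 25.0
```

>>> {"name": "carry_out", "arguments": {
  "deltas": [
    {"dp":[0.5,-0.5,1],"roll":0,"gripper":-0.7},
    {"dp":[0.5,-0.5,1.5],"roll":0,"gripper":-0.7},
    {"dp":[0.5,-0.5,2],"roll":0,"gripper":-0.7},
    {"dp":[0.5,-0.5,2.5],"roll":0,"gripper":-0.7},
    {"dp":[0.5,-0.5,3],"roll":0,"gripper":-0.7},
    {"dp":[0.5,-0.5,3],"roll":0,"gripper":-0.7},
    {"dp":[0.5,-0.5,3],"roll":0,"gripper":-0.7}
  ]
}}

```text
clock: 20.88
eef_pos: [627.2, -39.3, 40.9]
eef_rot: [3.141, -0.0, 1.393]
wrist_force: [-0.7, 1.3, 4.8]
finger_gap: 28.5
finger_force: 25.0
```

>>> {"name": "carry_out", "arguments": {
  "deltas": [
    {"dp":[0,0,0],"roll":0,"gripper":-0.5},
    {"dp":[0,0,0],"roll":0,"gripper":-0.2},
    {"dp":[0,0,0],"roll":0,"gripper":0.1},
    {"dp":[0,0,0],"roll":0,"gripper":0.2},
    {"dp":[0,0,0],"roll":0,"gripper":0.2},
    {"dp":[0,0,-12],"roll":0,"gripper":0.2},
    {"dp":[0,0,-38],"roll":0,"gripper":0.2},
    {"dp":[0,0,-72],"roll":0,"gripper":0.2},
    {"dp":[0,0,-105],"roll":0,"gripper":0.2},
    {"dp":[0,0,-119],"roll":0,"gripper":0.2},
    {"dp":[0,0,-119],"roll":0,"gripper":0.2},
    {"dp":[0,0,-119],"roll":0,"gripper":0.2}
  ]
}}

```text
clock: 21.88
eef_pos: [627.1, -39.3, 160.3]
eef_rot: [3.14, -0.0, 1.393]
wrist_force: [0.5, 0.4, -0.9]
finger_gap: 56.6
finger_force: 0.0
```

```bash
python3 - <<'E'
from h import *
s=read_state(); print(s["eef_pos"],s["eef_rot"],s["finger_gap"])
C=campose("wrist"); im=viewer.camera("wrist"); cv2.imwrite("pics/w7.png",im[:,:,::-1])
for r in rings(C,im): print(*r)
for c,q in heads(im):
    if 300<q[4]<5000 and abs(c[0]-281)<60: print(c,q,ray(C,*c,59))
E
```

```text
[627.0911871  -39.3152487  160.27900177] [ 3.14020133e+00 -8.87380826e-05  1.39294306e+00] 56.57730285205818
0.85 [250.  88. 312. 148.] [280.2 118.9] [57. 60.] [640.5  33.7]
0.73 [252. 243. 306. 293.] [279.5 268.5] [47. 51.] [ 613.1 -114.1]
0.71 [251.  26. 308.  65.] [280.7  31. ] [61. 65.] [654.  105.8]
0.69 [255. 170. 307. 217.] [279.9 197.9] [53. 56.] [626.9 -39.9]
[280.77887382  17.98150432] [ 246    0   70   43 2433] [653.65427205 104.20095817  59.        ]
[280.0945 117.8145] [ 256   92   50   52 2000] [640.67432989  35.22562253  59.        ]
[280.34178499 210.46247465] [263 192  35  37 986] [627.45910705 -39.02327953  59.        ]
```

>>> {"name": "carry_out", "arguments": {
  "deltas": [
    {"dp":[5,-11,0],"roll":0,"gripper":0.2},
    {"dp":[15,-32,0],"roll":0,"gripper":0.2},
    {"dp":[27,-57,0],"roll":0,"gripper":0.2},
    {"dp":[39,-83,0],"roll":0,"gripper":0.2},
    {"dp":[51,-109,0],"roll":0,"gripper":0.2},
    {"dp":[63,-135,0],"roll":0,"gripper":0.2},
    {"dp":[75,-160,0],"roll":0,"gripper":0.2},
    {"dp":[85,-182,0],"roll":0,"gripper":0.2},
    {"dp":[92,-198,0],"roll":0,"gripper":0.2},
    {"dp":[96,-205,0],"roll":0,"gripper":0.2},
    {"dp":[96,-205,0],"roll":0,"gripper":0.2},
    {"dp":[96,-205,0],"roll":0,"gripper":0.2}
  ]
}}

```text
clock: 22.98
eef_pos: [442.5, 91.3, 159.1]
eef_rot: [-3.141, 0.0, 1.393]
wrist_force: [0.4, -0.2, 0.5]
finger_gap: 56.6
finger_force: 0.0
```

>>> {"name": "carry_out", "arguments": {
  "deltas": [
    {"dp":[0,0,0],"roll":0,"gripper":0.2},
    {"dp":[0,0,0],"roll":0,"gripper":0.2}
  ]
}}

```text
clock: 23.15
eef_pos: [442.7, 90.9, 159.2]
eef_rot: [-3.141, 0.0, 1.392]
wrist_force: [-0.2, -0.0, 0.6]
finger_gap: 56.4
finger_force: 0.0
```

```bash
python3 - <<'E'
from h import *
s=read_state(); print(s["eef_pos"],s["eef_rot"],s["finger_gap"])
C=campose("wrist"); im=viewer.camera("wrist"); cv2.imwrite("pics/w8.png",im[:,:,::-1])
for c,q in heads(im): print(c.round(1),q,ray(C,*c,43).round(1))
E
```

```text
[442.73941292  90.94535848 159.15295217] [-3.14112353e+00  2.18576925e-04  1.39214577e+00] 56.408042663493184
[542.1 146.5] [ 512  115   48   64 2075] [669.3 102.9  43. ]
[277.4 183.5] [274 182  11   6  30] [444.  111.5  43. ]
[279.1 205. ] [269 193  22  24 410] [442.   92.2  43. ]
[526.8 235. ] [ 487  203   68   57 1876] [657.7  24.6  43. ]
[193.5 296.7] [ 166  246   60   95 2203] [345.2  17.7  43. ]
[367.5 297.4] [ 336  247   60   94 2141] [508.7 -12.7  43. ]
[487.1 282. ] [473 276  23  16 147] [621.5 -16.6  43. ]
[508.3 310.9] [487 294  39  35 783] [641.1 -51.5  43. ]
[  5.1 331.2] [  0 327  12  10  40] [152.9  13.8  43. ]
[555.5 330.8] [551 327   9   9  29] [686.8 -82.2  43. ]
[356.5 364.9] [ 294  353  115   26 2307] [489.3 -87.2  43. ]
[ 14.1 371.9] [  4 367  21  10 129] [143.1 -33.3  43. ]
```

View pics/w8.png

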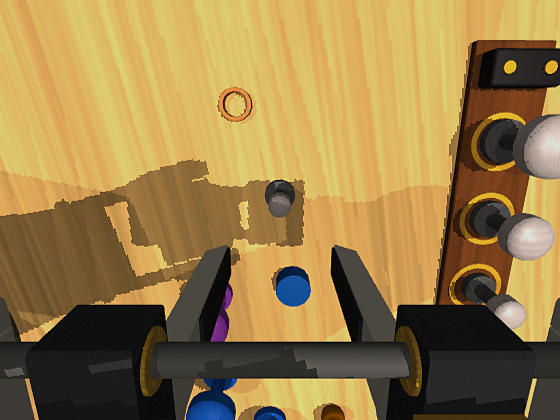

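>>> {"name": "carry_out", "arguments": {
  "deltas": [
    {"dp":[0.5,-1,20],"roll":0,"gripper":0.2},
    {"dp":[0.5,-1,48],"roll":0,"gripper":0.2},
    {"dp":[0.5,-1,80],"roll":0,"gripper":0.2},
    {"dp":[0.5,-1,108],"roll":0,"gripper":0.2},
    {"dp":[0.5,-1,127],"roll":0,"gripper":0.2},
    {"dp":[0.5,-1,134],"roll":0,"gripper":0.2},
    {"dp":[0.5,-1,134],"roll":0,"gripper":0.2},
    {"dp":[0.5,-1,134],"roll":0,"gripper":0.0},
    {"dp":[0.5,-1,134],"roll":0,"gripper":-0.3},
    {"dp":[0.5,-1,134],"roll":0,"gripper":-0.5},
    {"dp":[0.5,-1,134],"roll":0,"gripper":-0.7},
    {"dp":[0.5,-1,134],"roll":0,"gripper":-0.9}
  ]
}}

```text
clock: 24.2
eef_pos: [441.7, 92.2, 26.1]
eef_rot: [3.14, -0.0, 1.393]
wrist_force: [-0.4, 0.4, 1.0]
finger_gap: 26.6
finger_force: 0.0
```

>>> {"name": "carry_out", "arguments": {
  "deltas": [
    {"dp":[0,0,0],"roll":0,"gripper":-0.9},
    {"dp":[0,0,0],"roll":0,"gripper":-0.9},
    {"dp":[0,0,0],"roll":0,"gripper":-0.9},
    {"dp":[0,0,0],"roll":0,"gripper":-0.9},
    {"dp":[0,0,0],"roll":0,"gripper":-0.9}
  ]
}}

```text
clock: 24.62
eef_pos: [441.6, 92.1, 25.7]
eef_rot: [3.141, -0.0, 1.393]
wrist_force: [0.3, -0.9, 5.7]
finger_gap: 19.3
finger_force: 25.0
```

>>> {"name": "carry_out", "arguments": {
  "deltas": [
    {"dp":[0,0,-6],"roll":0,"gripper":-0.9},
    {"dp":[0,0,-22],"roll":0,"gripper":-0.9},
    {"dp":[0,0,-48],"roll":0,"gripper":-0.9},
    {"dp":[0,0,-78],"roll":0,"gripper":-0.9},
    {"dp":[0,0,-108],"roll":0,"gripper":-0.9},
    {"dp":[0,0,-130],"roll":0,"gripper":-0.9},
    {"dp":[0,0,-134],"roll":0,"gripper":-0.9},
    {"dp":[0,0,-134],"roll":0,"gripper":-0.9}
  ]
}}

```text
clock: 25.28
eef_pos: [441.6, 92.2, 160.3]
eef_rot: [3.14, -0.001, 1.393]
wrist_force: [-0.7, 0.0, -1.7]
finger_gap: 19.3
finger_force: 25.0
```

>>> {"name": "carry_out", "arguments": {
  "deltas": [
    {"dp":[-8,10,0],"roll":0,"gripper":-0.9},
    {"dp":[-23,28,0],"roll":0,"gripper":-0.9},
    {"dp":[-41,49,0],"roll":0,"gripper":-0.9},
    {"dp":[-60,71,0],"roll":0,"gripper":-0.9},
    {"dp":[-79,94,0],"roll":0,"gripper":-0.9},
    {"dp":[-98,117,0],"roll":0,"gripper":-0.9},
    {"dp":[-117,139,0],"roll":0,"gripper":-0.9},
    {"dp":[-135,161,0],"roll":0,"gripper":-0.9},
    {"dp":[-151,180,0],"roll":0,"gripper":-0.9},
    {"dp":[-163,195,0],"roll":0,"gripper":-0.9},
    {"dp":[-170,203,0],"roll":0,"gripper":-0.9},
    {"dp":[-172,205,0],"roll":0,"gripper":-0.9}
  ]
}}

```text
clock: 26.28
eef_pos: [612.7, -115.5, 156.5]
eef_rot: [-3.138, -0.0, 1.391]
wrist_force: [0.2, 0.2, -1.3]
finger_gap: 19.2
finger_force: 25.0
```

>>> {"name": "carry_out", "arguments": {
  "deltas": [
    {"dp":[0,0,0],"roll":0,"gripper":-0.9},
    {"dp":[0,0,0],"roll":0,"gripper":-0.9},
    {"dp":[0,0,0],"roll":0,"gripper":-0.9},
    {"dp":[0,0,0],"roll":0,"gripper":-0.9},
    {"dp":[0,0,0],"roll":0,"gripper":-0.9}
  ]
}}

```text
clock: 26.7
eef_pos: [612.5, -112.9, 159.6]
eef_rot: [3.141, -0.0, 1.394]
wrist_force: [-0.5, -0.0, -1.2]
finger_gap: 19.2
finger_force: 25.0
```

>>> {"name": "carry_out", "arguments": {
  "deltas": [
    {"dp":[-0.5,0.5,10],"roll":0,"gripper":-0.9},
    {"dp":[-0.5,0.5,28],"roll":0,"gripper":-0.9},
    {"dp":[-0.5,0.5,50],"roll":0,"gripper":-0.9},
    {"dp":[-0.5,0.5,74],"roll":0,"gripper":-0.9},
    {"dp":[-0.5,0.5,94],"roll":0,"gripper":-0.9},
    {"dp":[-0.5,0.5,107],"roll":0,"gripper":-0.9},
    {"dp":[-0.5,0.5,115],"roll":0,"gripper":-0.9},
    {"dp":[-0.5,0.5,119],"roll":0,"gripper":-0.9},
    {"dp":[-0.5,0.5,121],"roll":0,"gripper":-0.9},
    {"dp":[-0.5,0.5,121],"roll":0,"gripper":-0.9},
    {"dp":[-0.5,0.5,121],"roll":0,"gripper":-0.9},
    {"dp":[-0.5,0.5,121],"roll":0,"gripper":-0.9}
  ]
}}

```text
clock: 27.7
eef_pos: [613.5, -114.1, 39.4]
eef_rot: [3.14, 0.0, 1.393]
wrist_force: [-0.3, -1.3, -0.3]
finger_gap: 19.2
finger_force: 25.0
```

>>> {"name": "carry_out", "arguments": {
  "deltas": [
    {"dp":[0,0,0.5],"roll":0,"gripper":-0.9},
    {"dp":[0,0,1],"roll":0,"gripper":-0.9},
    {"dp":[0,0,1.5],"roll":0,"gripper":-0.9},
    {"dp":[0,0,2],"roll":0,"gripper":-0.9},
    {"dp":[0,0,2],"roll":0,"gripper":-0.9},
    {"dp":[0,0,2],"roll":0,"gripper":-0.9}
  ]
}}

```text
clock: 28.2
eef_pos: [613.0, -114.0, 36.4]
eef_rot: [-3.141, -0.0, 1.393]
wrist_force: [0.3, -0.3, -0.1]
finger_gap: 19.4
finger_force: 25.0
```

>>> {"name": "carry_out", "arguments": {
  "deltas": [
    {"dp":[0,0,0.5],"roll":0,"gripper":-0.9},
    {"dp":[0,0,1],"roll":0,"gripper":-0.9},
    {"dp":[0,0,1],"roll":0,"gripper":-0.9},
    {"dp":[0,0,1],"roll":0,"gripper":-0.9}
  ]
}}

```text
clock: 28.53
eef_pos: [613.2, -114.1, 35.8]
eef_rot: [3.141, 0.0, 1.393]
wrist_force: [-0.9, 0.6, 3.4]
finger_gap: 19.1
finger_force: 25.0
```

>>> {"name": "carry_out", "arguments": {
  "deltas": [
    {"dp":[0,0,0],"roll":0,"gripper":-0.6},
    {"dp":[0,0,0],"roll":0,"gripper":-0.3},
    {"dp":[0,0,0],"roll":0,"gripper":0.0},
    {"dp":[0,0,0],"roll":0,"gripper":0.0},
    {"dp":[0,0,0],"roll":0,"gripper":0.0},
    {"dp":[0,0,-12],"roll":0,"gripper":0.0},
    {"dp":[0,0,-38],"roll":0,"gripper":0.0},
    {"dp":[0,0,-72],"roll":0,"gripper":0.0},
    {"dp":[0,0,-105],"roll":0,"gripper":0.0},
    {"dp":[0,0,-124],"roll":0,"gripper":0.0},
    {"dp":[0,0,-124],"roll":0,"gripper":0.0},
    {"dp":[0,0,-124],"roll":0,"gripper":0.0}
  ]
}}

```text
clock: 29.53
eef_pos: [613.3, -114.1, 160.8]
eef_rot: [3.139, 0.0, 1.393]
wrist_force: [0.4, 0.4, -0.8]
finger_gap: 46.9
finger_force: 0.0
```

```bash
python3 - <<'E'
from h import *
s=read_state(); print(s["eef_pos"],s["clock"])
C=campose("wrist"); im=viewer.camera("wrist"); cv2.imwrite("pics/w9.png",im[:,:,::-1])
for r in rings(C,im): print(*r)
for c,q in heads(im):
    if 100<q[4]<5000 and abs(c[0]-281)<60: print(c,q,ray(C,*c,53))
cv2.imwrite("pics/s2.png",viewer.camera("scene")[:,:,::-1])
E
```

```text
[ 613.29627955 -114.09031125  160.83615321] 29.5333
0.91 [248.  12. 313.  64.] [280.4  28.3] [62. 67.] [640.4  33.2]
0.85 [253. 171. 308. 224.] [279.4 196.9] [52. 55.] [ 612.9 -113.8]
0.62 [253.  88. 309. 144.] [280.2 117.7] [58. 61.] [627.  -40.1]
[281.17730061  15.78343558] [ 254    0   54   46 1630] [640.7827418   32.30507408  53.        ]
[280.68943534 116.31602914] [ 262   98   38   38 1098] [627.62224121 -38.61082166  53.        ]
[280.14502165 208.22510823] [269 196  23  25 462] [ 613.6099598  -113.65206399   53.        ]
```

View pics/w9.png

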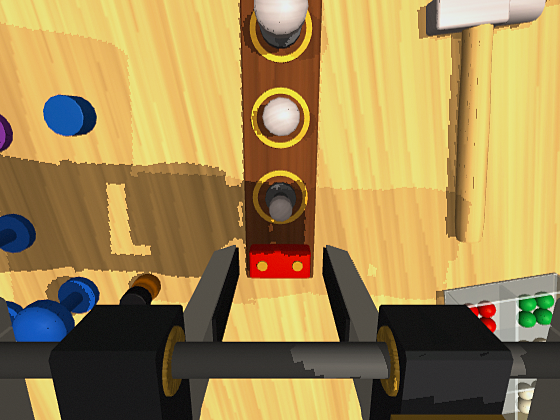

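View pics/s2.png

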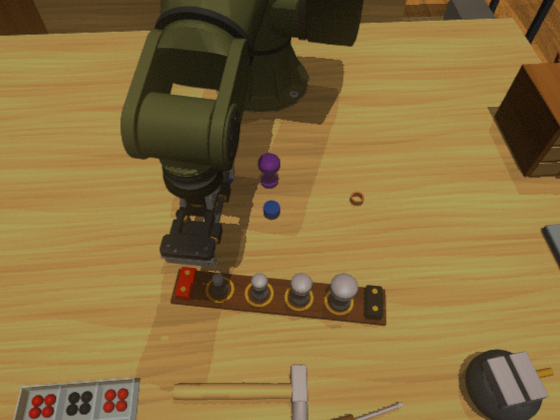

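The wrist picture shows a on its ring at (280,208), next to the red block, and b at (281,116). The scene picture shows all four upright, growing from the red end (185,282) to the black end (373,302). The jar stood at (140,293) in the wrist picture.

```bash
python3 -c "
from cell import manip; print(manip.sign_off())"
```

```text
the job is handed in; nothing more can be done
None
```

The job is handed in: all four stakes stand upright on their rings in size order, smallest by the red block to largest by the black one, each about 1 mm off its ring centre by camera, with the jar still standing, at about 30 s.

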